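# Lock the pot rack and show a sample pot's base to the inspection camera

### The arm

A 6-joint arm with a two-finger parallel gripper is mounted at the origin on a cart in front of the work surface, level with it; the furniture and walls round the work are solid. World frame = base frame: x ahead of the robot, y to its left, z up, the work surface at z = 0. Lengths are in mm, angles in rad, forces in N, time in s.
With the tool pointing down it reaches from about 300 to 775 mm from the base axis. Payload 14.6 kg.
Tool frame: the origin (TCP) lies on the centre line of the jaws, within the pads' length; the fingertips stand 19 mm ahead of it and the grasp point (between the pads) is the TCP (bot.tip_reach is the distance from the TCP to the fingertips, in mm); y points along the fingers, x is the direction in which the jaws open and shut, and the axes are right-handed (so a half turn about y gives the same grasp; the last joint's range is limited). The gripper opens to 85 mm and grips with 20 to 120 N. Pads are 22 mm wide; open, the fingers measure 114 mm over their backs; the gripper's body (76 mm by 85 mm) begins 54 mm behind the grasp point. The pads swing forward as they close: fully open they stand 13 mm farther back than shut.
Start: joints at [1.119, 0.3, 1.521, -0, 1.321, -0.067], TCP at [206.452, 509.772, 250.281] pointing down, gripper open.
Joint ranges: [-3.03, 3.03], [-0.79, 2.21], [0.23, 2.52], [-1.04, 4.18], [0, 3.07], [-2.55, 2.55]. Speed limits (rad/s): [2.22, 2.22, 2.57, 3.14, 3.14, 3.14].

### API

Orientations are given as a unit quaternion [w, x, y, z].
In Python, from rig import bot gives the robot as it stands. Calls block until the motion is done:
- bot.move_to(position, orientation): joint-space move of the TCP to a pose.
- bot.servo_line(position, attitude=None, speed=150, until_force=None): straight line of the TCP; attitude=None keeps the orientation; speed is the mean speed in mm/s. With until_force (N) it stops when the force on the tool has changed by that much, and returns True; else False.
- bot.move_joints(angles): joint-space move.
- bot.move_gripper(opening, grip_force=None): finger opening in mm; grip_force is the grip in N (None keeps the last); returns when the fingers have stopped.
- bot.dwell(seconds).
- bot.ik(position, orientation): joint angles nearest the present ones, or None.
- bot.read_state(): the state.
- bot.read_camera(name): name is "side" or "top" or "wrist"; returns a dict with "image" (400x640x3 uint8, blue, green, red), "depth" (400x640 float32, mm along the optical axis (not along the pixel's ray), 0 where there is no reading), "fovy" (degrees; the focal length in pixels is half the picture's height over the tangent of half this angle, whatever the lens; pixels are square), "cx", "cy" (the principal point, pixels), "k1" (the pictures are not rectified: a ray, as slopes to the right and down, at radius r is drawn at 1 + k1 r^2 times it, then the intrinsics apply), "eye" and "attitude" of the camera in the world; the wrist camera has in their place "mount" (4x4, takes a point from camera to tool coordinates, whose origin is the TCP and whose axes are the tool frame's). Camera axes: x right, y down, z forward; pixel columns grow to the right and rows downward; lengths in mm; the calibration is good to about 2 mm. A picture is of the moment at which its call begins: read the wrist's pose just before it.
A pose or a line that the arm cannot do raises bot.MotionError and nothing moves.
- bot.finish_job(): hands the job in, once; it reports no verdict.
The state is a dict: "clock": time; "joint_positions": joint angles; "qvel": joint speeds; "effort": joint torques, N m; "ee_pos": TCP position; "tool_rot": TCP orientation; "ft_force": force on the tool from outside, world axes, zero at the start; "moment": the same for the moment, N m; "grip_width": finger opening in mm.
Only numpy, scipy, OpenCV 4.12 (cv2) and the standard library are available. Lean on these libraries where they do the work, as an engineer would, in place of code of your own. Each camera call takes 0.05 s, during which the arm holds its last target. There are 200 camera calls.

### The job

Slide the barrel bolt fully home into its keeper so that the rack of sample pots is locked in its dock. Then take the red-capped pot out of the rack and hold it in the air, cap side up, with its base squarely facing the lens of the inspection camera, centred on the lens and about 10 cm in front of it; finish while still holding it there, motionless. Leave the bolt home and the blue- and yellow-capped pots in the rack.

Things in the scene. Friction and masses are not known exactly. Their poses are not given: they have to be found in the camera images.
- dock: Aluminium base plate fixed to the worktop, 110 (x) x 360 (y) x 10 mm; origin at the centre of its underside, z up. The rack stands on it at its -y part; the brass barrel bolt is at its +y part, its pin axis along y at x = 0, 26 mm above the origin. The tops of the two brass pin guides are 36 mm above the origin, at y = +64 and +137 mm.
- bolt (a joint): Travel of the barrel bolt in m: 0 = drawn back, 0.036 = fully home in the keeper (hard stop). It moves along the dock's -y axis, with about 2 N of friction, and stays where it is left.
- bolt_knob (a point): Top part of the bolt's black upright knob, on its vertical axis and 2 mm below its top. The knob is 16 mm in diameter over the 28 mm below its top; this point is 80 mm above the worktop and moves with the bolt.
- rack: White loose rack block, 62 (x) x 180 (y) x 40 mm, 0.7 kg, standing on the dock plate between low lips, axes parallel to the dock's; origin at the centre of its underside, 10 mm above the worktop. Three holes 36 mm wide and 30 mm deep, 58 mm apart along its y, each with a pot. A brass keeper (14 mm wide opening) at its +y end receives the 9 mm bolt pin.
- pot_red: Sample pot with red cap, to be shown. 54 mm tall; body 33 mm diameter, cap 37.6 mm diameter over the top 12 mm; 0.04 to 0.085 kg. Origin at the centre of its base, z up through the cap. In the rack its base is 20 mm above the worktop and 12 mm of body and the whole cap stand out above the rack. It may stand in any of the three holes.
- pot_blue: Same pot with blue cap; stays in the rack.
- pot_yellow: Same pot with yellow cap; stays in the rack.
- camera_head: Inspection camera: grey 44 mm cylinder, 74 mm long, with a 72 mm black and white ring light round its dark lens, in a yoke on a fixed dark base 110 x 100 mm. Origin at the centre of the lens, 120 mm above the worktop; its z axis is the viewing direction, pointing out of the lens, 35 degrees from vertical and leaning toward the robot side.
- focus (a point): Point on the viewing axis 100 mm in front of the lens, where the centre of the pot's base should be; axes as of camera_head. When the base squarely faces the lens, the pot's z axis (base to cap) points the same way as the head's z axis.
There are look-alikes about, which are no part of the job. There is more than one size of the rack; the job needs the larger.

How it is judged:
By the outcome, as a careful person would: the job done as asked, in the order asked, and still so for the second after the job is handed in, while the arm keeps its last pose, push and grip.
It also fails if it takes over 48 s, if anything falls off the work surface, if the arm or the gripper's body presses on something with over 40 N, if the wrist force passes 120 N, or if a joint passes its speed limit or range.

## Working session

There is one attempt and no reset: what is moved stays moved. The work goes in short steps, each a Python script; the robot and the scene stay as the last script left them, time stands still between calls to the robot, and variables do not carry over. Pictures are saved under pics/ and viewed, about 8 in all and at most 12, crops included, and the job is handed in when it is done.

```bash
ls; mkdir -p pics
cat > h.py <<'E'
import numpy as np, cv2
from rig import bot
from scipy.spatial.transform import Rotation as R
def rot(q): return R.from_quat(np.r_[q[1:],q[0]])
def quat(r):
    q=r.as_quat(); return [q[3],q[0],q[1],q[2]]
def cam(name):
    s=bot.read_state(); c=bot.read_camera(name)
    c['f']=200/np.tan(np.radians(c['fovy'])/2)
    if name=='wrist':
        T=np.eye(4);T[:3,:3]=rot(s['tool_rot']).as_matrix();T[:3,3]=s['ee_pos'];T=T@np.array(c['mount'])
        c['R'],c['t']=T[:3,:3],T[:3,3]
    else: 
        a=np.array(c['attitude']); c['R']=rot(a).as_matrix() if a.size==4 else a.reshape(3,3); c['t']=np.array(c['eye'])
    return c
def K(c): return np.array([[c['f'],0,c['cx']],[0,c['f'],c['cy']],[0,0,1]])
def rays(c,uv):
    uv=np.asarray(uv,float).reshape(-1,1,2)
    n=cv2.undistortPoints(uv,K(c),np.array([c['k1'],0,0,0,0.])).reshape(-1,2)
    return np.c_[n,np.ones(len(n))]
def plane(c,uv,z):
    d=rays(c,uv)@c['R'].T
    return c['t']+d*((z-c['t'][2])/d[:,2])[:,None]
def deep(c):
    """world xyz image from the depth"""
    v,u=np.mgrid[:400,:640]
    r=rays(c,np.c_[u.ravel(),v.ravel()])
    return ((r*c['depth'].ravel()[:,None])@c['R'].T+c['t']).reshape(400,640,3)
def proj(c,P):
    p=(np.atleast_2d(P)-c['t'])@c['R']; 
    return cv2.projectPoints(p,np.zeros(3),np.zeros(3),K(c),np.array([c['k1'],0,0,0,0.]))[0].reshape(-1,2)
def tri(c1,uv1,c2,uv2):
    d1=rays(c1,uv1)[0]@c1['R'].T; d2=rays(c2,uv2)[0]@c2['R'].T
    A=np.c_[d1,-d2]; s=np.linalg.lstsq(A,c2['t']-c1['t'],rcond=None)[0]
    a=c1['t']+s[0]*d1;b=c2['t']+s[1]*d2
    return (a+b)/2,np.linalg.norm(a-b)
E
python3 - <<'E'
from h import *
for n in ['top','side','wrist']:
    c=cam(n); cv2.imwrite(f'pics/{n}0.png',c['image']); print(n,c['t'],c['R'].round(3).tolist(),c['f'],c['k1'])
print(bot.read_state())
E
```

```text
pics
top [ 383.45611736   45.24221312 1053.22072363] [[0.079, -0.972, 0.22], [-0.997, -0.078, 0.014], [0.003, -0.22, -0.975]] 458.92971064609696 -0.08981097309024132
side [-193.72733166  -55.12366379  537.69632403] [[0.166, -0.448, 0.878], [-0.986, -0.074, 0.149], [-0.001, -0.891, -0.454]] 429.094948898741 -0.06655122276829177
wrist [144.1970199  535.09924287 373.54125318] [[0.375, 0.894, 0.247], [0.927, -0.361, -0.102], [-0.002, 0.267, -0.964]] 328.0759726195976 0.016478278243485554
{'clock': 0.15, 'joint_positions': array([ 1.11943782e+00,  3.00336177e-01,  1.52148312e+00,  2.98849362e-05,
        1.32071778e+00, -6.66154949e-02]), 'qvel': array([ 4.09538180e-04, -6.87716176e-04, -4.01789969e-03,  1.63705961e-03,
       -5.51172084e-05,  2.35490358e-04]), 'effort': array([ 7.79545262e-04, -5.43661165e+01, -3.61888325e+01, -1.33012700e-04,
        3.12335033e-03,  8.14982377e-05]), 'ee_pos': array([206.35154172, 509.62631077, 249.83676386]), 'tool_rot': array([-0.58621288,  0.58653071,  0.39488714, -0.39547483]), 'ft_force': array([ 0.10211579, -0.90652643, -0.36830906]), 'moment': array([-0.02925003,  0.01380792, -0.00492658]), 'grip_width': 85.1060316887612}
```

View pics/top0.png

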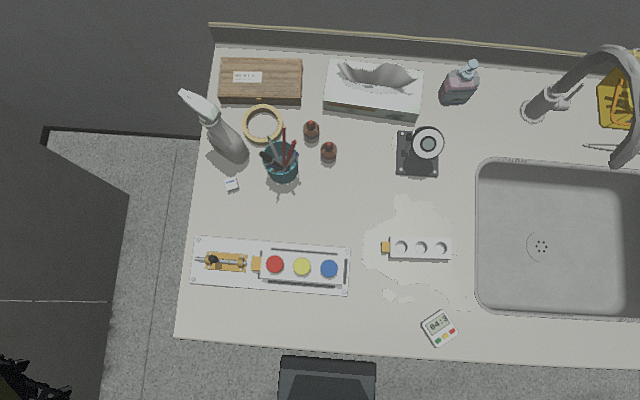

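View pics/side0.png

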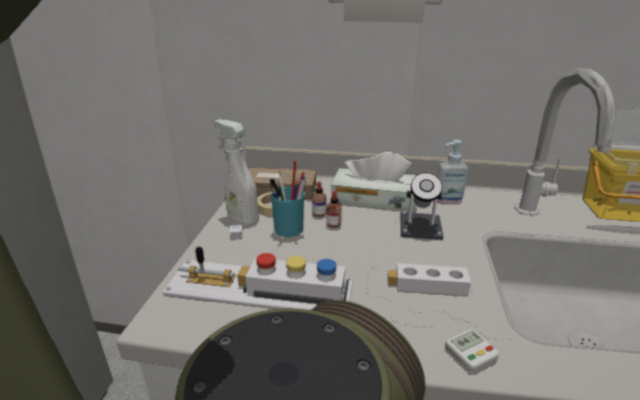

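The top view shows the dock at (192–350, 237–295): bolt at (225,262), red cap (275,264), yellow (302,267), blue (329,268). The camera lens is at (429,144). The side view shows the knob at (200,255), red cap (266,261) and lens (427,186).

```bash
cat >> h.py <<'E'
def caps(c,box=None):
    h=cv2.cvtColor(c['image'],cv2.COLOR_BGR2HSV); out={}
    for n,(lo,hi) in dict(red=(170,188),yellow=(22,34),blue=(100,115)).items():
        H=h[...,0].astype(int); H=np.where(H<90,H+180,H) if n=='red' else H
        m=((H>=lo)&(H<=hi)&(h[...,1]>150)&(h[...,2]>90)).astype(np.uint8)
        if box: 
            z=np.zeros_like(m);x0,y0,x1,y1=box;z[y0:y1,x0:x1]=1;m*=z
        k,l,st,ce=cv2.connectedComponentsWithStats(m)
        if k>1:
            i=1+st[1:,4].argmax(); out[n]=(ce[i],st[i].tolist())
    return out
E
python3 - <<'E'
from h import *
t=cam('top');s=cam('side')
a=caps(t,(190,230,360,300));b=caps(s,(220,240,350,300))
for n in a: print(n,a[n],b.get(n)); print(plane(t,a[n][0],74)[0].round(1), tri(t,a[n][0],s,b[n][0]) if n in b else '')
P=deep(t);Q=deep(s)
for (u,v) in [(275,264),(302,267),(329,268),(225,262),(429,144),(418,160)]: print('t',u,v,P[v,u].round(1))
for (u,v) in [(266,261),(200,255),(427,186),(420,230)]: print('s',u,v,Q[v,u].round(1))
print(tri(t,(429,144),s,(427,186)))
A=cv2.resize(t['image'][225:305,185:365],None,fx=4,fy=4,interpolation=2)
B=cv2.resize(t['image'][115:185,385:460],None,fx=4,fy=4,interpolation=2)
C=cv2.resize(s['image'][160:250,390:460],None,fx=4,fy=4,interpolation=2)[:280]
D=np.zeros((600,800,3),np.uint8);D[:320,:720]=A;D[320:600,:300]=B;D[320:600,310:590]=C
cv2.imwrite('pics/crop1.png',D)
E
```

```text
red (array([268.        , 259.57142857]), [267, 257, 4, 6, 7]) (array([265.45177665, 260.31472081]), [257, 254, 18, 14, 197])
[457.1 162.6  74. ] (array([459.31045887, 159.32277858,  60.33441056]), np.float64(10.142515670384721))
t 275 264 [449.  146.8  74.2]
t 302 267 [447.2  89.1  76.2]
t 329 268 [449.9  32.   73.5]
t 225 262 [447.  263.   29.8]
t 429 144 [ 725.6 -161.3  124.1]
t 418 160 [ 724.9 -161.2   10.3]
s 266 261 [441.3 147.3  72.4]
s 200 255 [444.  280.1  68.6]
s 427 186 [ 727.3 -158.6  118. ]
s 420 230 [ 709.  -153.4   10.2]
(array([ 727.5815376 , -160.55721803,  118.24300854]), np.float64(4.036021325860959))
```

View pics/crop1.png

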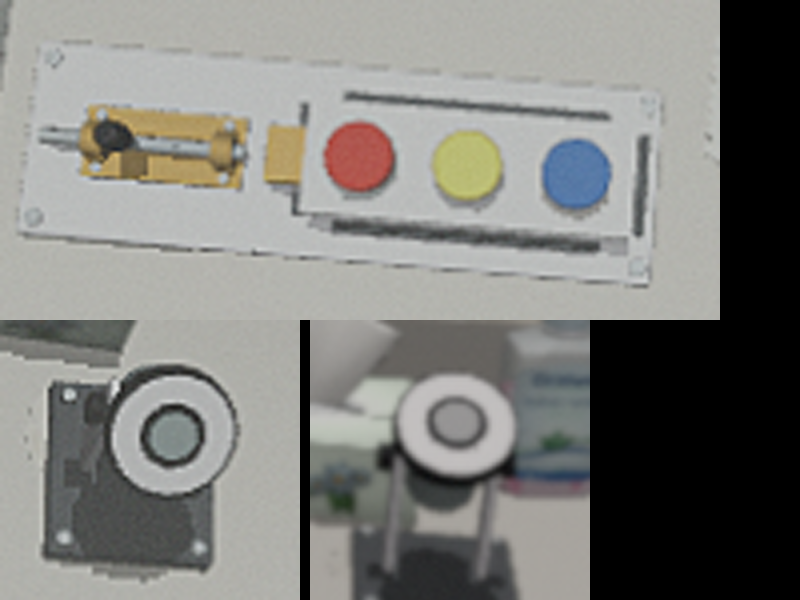

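Crop: knob top at about (212,258), red cap (275,264), blue (329,268), lens (428,144). The big rack holds the pots, and red is in the hole nearest the bolt.

```bash
cat >> h.py <<'E'
def tool(x,y):
    x,y=[np.array(v,float)/np.linalg.norm(v) for v in (x,y)]
    x=x-y*(x@y); x/=np.linalg.norm(x)
    return R.from_matrix(np.c_[x,y,np.cross(x,y)])
def ringfit(c,P,guess,rad=34,tol=12):
    """plane through the ring light: bright points near guess"""
    g=cv2.cvtColor(c['image'],cv2.COLOR_BGR2GRAY)
    m=(c['depth']>0)&(g>150)&(np.linalg.norm(P-guess,axis=2)<rad+6)&(P[...,2]>80)
    X=P[m]
    for _ in range(4):
        o=X.mean(0); n=np.linalg.svd(X-o)[2][2]; n*=np.sign(n[2]); r=(X-o)@n; X=X[abs(r)<max(2,2*r.std())]
    return o,n,len(X),r.std(),m
E
python3 - <<'E'
from h import *
t=cam('top');s=cam('side')
kt=plane(t,[(274.8,264),(301.8,266.2),(329,268.2)],74);print(kt.round(1))
e=kt[0]-kt[2]; yaw=np.arctan2(-e[0],e[1]);print('yaw',yaw)
print('knob',plane(t,(212.5,258),82), 'side', tri(t,(212.5,258),s,(200,249)))
for c in (t,s):
    o,n,k,sd,m=ringfit(c,deep(c),np.array([727,-160,119.])); print(o.round(1),n.round(3),k,sd.round(2),np.degrees(np.arccos(n[2])),np.degrees(np.arctan2(n[1],n[0])))
print(bot.tip_reach)
c=cam('wrist'); print('mount',np.array(c['mount']).round(3).tolist())
ey=np.array([-np.sin(yaw),np.cos(yaw),0]);ex=np.array([np.cos(yaw),np.sin(yaw),0])
for sg in (1,-1):
    q=quat(tool(sg*ex,[0,0,-1]))
    print(sg,bot.ik([447,220,200],q),bot.ik([449,147,72],q))
    for az in (180,170,190):
        a=np.radians(az);hz=np.array([np.sin(np.radians(35))*np.cos(a),np.sin(np.radians(35))*np.sin(a),np.cos(np.radians(35))])
        print(az,bot.ik(np.array([727,-160,120])+hz*153,quat(tool(sg*ex,-hz))), bot.ik(np.array([727,-160,120])+hz*153,quat(tool(sg*ey,-hz))))
E
```

```text
[[449.  147.3  74. ]
 [449.   89.7  74. ]
 [449.4  32.   74. ]]
yaw 0.0038949248425766037
knob [[449.9046396  279.53721633  82.        ]] side (array([450.00159676, 280.85241613,  78.39412695]), np.float64(0.9205538990682414))
[ 728.5 -158.7  121.4] [-0.565 -0.015  0.825] 421 1.31 34.402518185765224 -178.50718843958703
[ 729.  -156.3  118. ] [-0.571 -0.005  0.821] 327 1.09 34.83568188121528 -179.49148149577354
19.0
mount [[1.0, 0.001, -0.001, 0.166], [0.001, -0.267, 0.964, -123.773], [0.001, -0.964, -0.267, 67.23], [0.0, 0.0, 0.0, 1.0]]
1 [ 3.83834169e-01  2.34415466e-01  1.72646911e+00 -4.44089210e-16
  1.18070808e+00  3.79939244e-01] [ 2.38849815e-01  3.71877977e-01  1.89586855e+00 -4.44089210e-16
  8.73846132e-01  2.34954891e-01]
180 [-0.37271349  0.30717696  1.62195813  0.34578178  0.66396235 -0.59116703] [-0.37271349  0.30717696  1.62195813  0.34578178  0.66396235 -2.16039909]
170 [-0.30341989  0.2924414   1.64126001  0.13000454  0.60489191 -0.42960654] [-0.30341989  0.2924414   1.64126001  0.13000454  0.60489191 -1.93036824]
190 [-0.43448595  0.34062938  1.57737684  0.49338229  0.76538393 -0.6816571 ] [-0.43448595  0.34062938  1.57737684  0.49338229  0.76538393 -2.31956199]
-1 None None
180 [-0.37271349  0.30717696  1.62195813  0.34578178  0.66396235  2.55042562] [-0.37271349  0.30717696  1.62195813  0.34578178  0.66396235  0.98119357]
170 None [-0.30341989  0.2924414   1.64126001  0.13000454  0.60489191  1.21122442]
190 [-0.43448595  0.34062938  1.57737684  0.49338229  0.76538393  2.45993555] [-0.43448595  0.34062938  1.57737684  0.49338229  0.76538393  0.82203067]
```

Run:
```python
from h import *
yaw=.004
ex=np.array([np.cos(yaw),np.sin(yaw),0])
bot.move_to([449,225,200],quat(tool(ex,[0,0,-1]))); print(bot.read_state()['clock'])
bot.dwell(.2)
c=cam('wrist'); cv2.imwrite('pics/w1.png',c['image'])
P=deep(c); np.save('w1P.npy',P); np.savez('w1c.npz',R=c['R'],t=c['t'],f=c['f'],cx=c['cx'],cy=c['cy'],k1=c['k1'])
a=caps(c); 
for n in a: print(n,a[n],plane(c,a[n][0],74).round(1))
print(proj(c,[[449,280,82],[449,147,74],[449,240,36]]).round(1))
bot.servo_line([449,195,200]); bot.dwell(.2)
c=cam('wrist'); cv2.imwrite('pics/w2.png',c['image']);a=caps(c)
for n in a: print(n,a[n],plane(c,a[n][0],74).round(1))
np.savez('w2c.npz',R=c['R'],t=c['t'],f=c['f'],cx=c['cx'],cy=c['cy'],k1=c['k1'],depth=c['depth'])
print(bot.read_state()['clock'])
```

```text
1.8083
red (array([328.20378457, 285.09606987]), [307, 266, 43, 40, 1374]) [[451.9 151.8  74. ]]
yellow (array([329.33875446, 134.70567235]), [308, 90, 43, 100, 2521]) [[451.7 276.9  74. ]]
blue (array([535.74074074, 134.14814815]), [534, 129, 5, 11, 27]) [[604.9 278.   74. ]]
[[325.7 131.1]
 [324.7 290.2]
 [325.3 174.3]]
red (array([328.26224011, 252.22535211]), [306, 232, 45, 42, 1491]) [[451.9 151.7  74. ]]
yellow (array([329.18069884, 105.98136439]), [307, 52, 45, 106, 3005]) [[451.7 267.2  74. ]]
blue (array([541.6875 ,  98.53125]), [540, 93, 4, 12, 32]) [[604.8 272.7  74. ]]
2.6583
```

View pics/w1.png

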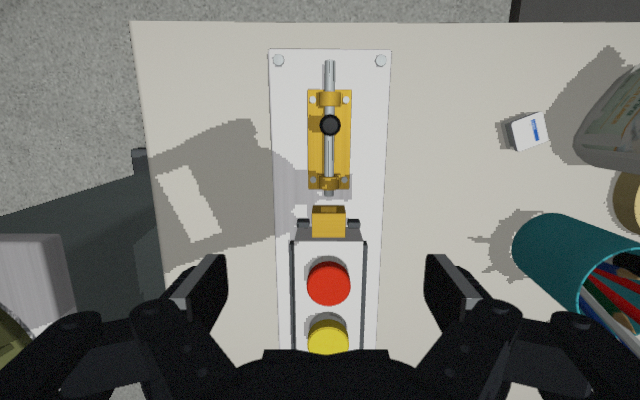

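View pics/w2.png

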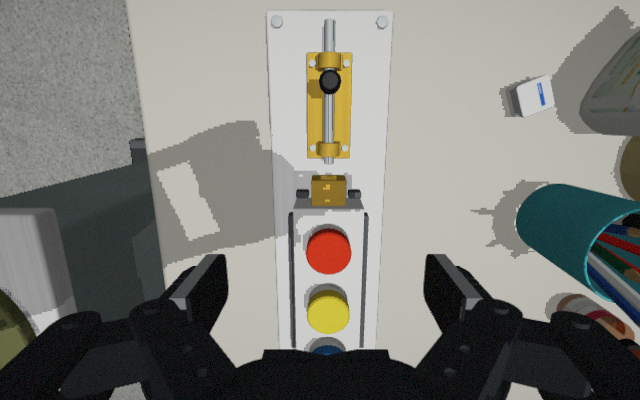

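w1/w2: knob top at (330,124) / (330,80), red cap at (328,285) / (328,252). The bolt is drawn back, and the pin tip is clear of the keeper.

Run:
```python
from h import *
def ld(k): return {a:np.array(v) for a,v in np.load(k).items()}
c1,c2=ld('w1c.npz'),ld('w2c.npz')
P1=np.load('w1P.npy');P2=deep(c2)
for k,c,P in (('w1',c1,P1),('w2',c2,P2)):
    im=cv2.imread(f'pics/{k}.png');h=cv2.cvtColor(im,cv2.COLOR_BGR2HSV)
    H=h[...,0].astype(int);H=np.where(H<90,H+180,H)
    v,u=np.mgrid[:400,:640]
    near=(abs(u-329)<28)
    m=near&(H>170)&(H<188)&(h[...,1]>120)
    z=P[m][:,2];T=P[m][z>np.percentile(z,60)-2]
    print('red',np.median(z),T.mean(0).round(1),(T.min(0)+T.max(0))/2)
    kv=124 if k=='w1' else 80
    m=(abs(u-330)<14)&(abs(v-kv)<16)&(h[...,2]<55); ce=np.r_[u[m].mean(),v[m].mean()]
    (x,y),r=cv2.minEnclosingCircle(np.c_[u[m],v[m]].astype(np.float32)); c['k']=ce
    print('knob',ce,(x,y),r,np.percentile(P[m][:,2],[10,50,90]).round(1),np.median(P[m],0).round(1),plane(c,(x,y),82).round(1))
print(tri(c1,c1['k'],c2,c2['k']))
print('red tri',tri(c1,(328.2,285.1),c2,(328.26,252.2)))
```

```text
red 74.73597537537154 [451.9 152.4  76.7] [452.23303297 212.78998638 198.44168297]
knob [329.2122905  124.46368715] (329.1175231933594, 124.74302673339844) 10.577462196350098 [79.  81.2 82.5] [451.3 284.9  81.2] [[451.4 284.4  82. ]]
red 74.76668407120539 [451.8 151.8  76.2] [451.77874491 205.31785144 198.35293386]
knob [329.28251121  82.60089686] (329.5, 81.10869598388672) 12.39578914642334 [73.1 80.6 82.4] [451.4 281.6  80.6] [[451.7 283.5  82. ]]
(array([451.72803982, 284.00743604,  63.91975708]), np.float64(0.0816096577225789))
red tri (array([451.93325298, 151.543047  ,  73.53381124]), np.float64(0.03935050294489466))
```

Run:
```python
from h import *
q=quat(tool([np.cos(.004),np.sin(.004),0],[0,0,-1]))
bot.move_gripper(0,40)
bot.move_to([451.5,318,150],q)
print(bot.servo_line([451.5,318,79],until_force=15),bot.read_state()['clock'])
hit=bot.servo_line([451.5,248,79],speed=50,until_force=14)
s=bot.read_state();print(hit,s['ee_pos'],s['ft_force'],s['clock'])
bot.dwell(.3);s=bot.read_state();print(s['ee_pos'],s['ft_force'])
```

```text
False 4.6417
True [451.52518322 270.01390326  79.23504389] [ 9.24221356e-01  1.17587684e+01 -3.49525419e-03] 5.5917
[451.51481323 270.04598626  79.19479727] [-0.57850132  9.30470263  0.02266263]
```

Run:
```python
from h import *
hit=bot.servo_line([451.5,255,79],speed=30,until_force=22)
s=bot.read_state();print(hit,s['ee_pos'],s['ft_force'],s['clock'])
bot.servo_line([451.5,285,79],speed=100)
bot.servo_line([451.5,285,150])
bot.move_gripper(85)
bot.move_to([451.5,195,200],quat(tool([np.cos(.004),np.sin(.004),0],[0,0,-1])));bot.dwell(.2)
c=cam('wrist'); cv2.imwrite('pics/w3.png',c['image']);a=caps(c)
for n in a: print(n,a[n],plane(c,a[n][0],74).round(1))
cv2.imwrite('pics/w3c.png',cv2.resize(c['image'][:300,230:430],None,fx=2,fy=2,interpolation=2))
h=cv2.cvtColor(c['image'],cv2.COLOR_BGR2HSV);v,u=np.mgrid[:400,:640]
m=(abs(u-330)<14)&(v<170)&(v>40)&(h[...,2]<55);print(np.median(u[m]),np.median(v[m]),m.sum(),plane(c,(np.median(u[m]),np.median(v[m])),82))
np.savez('w3c.npz',R=c['R'],t=c['t'],f=c['f'],cx=c['cx'],cy=c['cy'],k1=c['k1'],depth=c['depth'])
print(bot.read_state()['clock'])
```

```text
True [451.46923175 270.0207963   79.28552771] [ 1.15751794  9.78610131 -1.62723882] 6.1417
red (array([325.72270596, 252.60482251]), [304, 232, 45, 42, 1493]) [[452.  151.9  74. ]]
yellow (array([327.07996084, 103.15306789]), [305, 53, 45, 105, 3064]) [[452.2 269.3  74. ]]
blue (array([539.90625,  98.78125]), [538, 93, 5, 12, 32]) [[605.1 272.7  74. ]]
326.0 128.0 182 [[451.53824877 252.11941053  82.        ]]
8.5917
```

View pics/w3c.png

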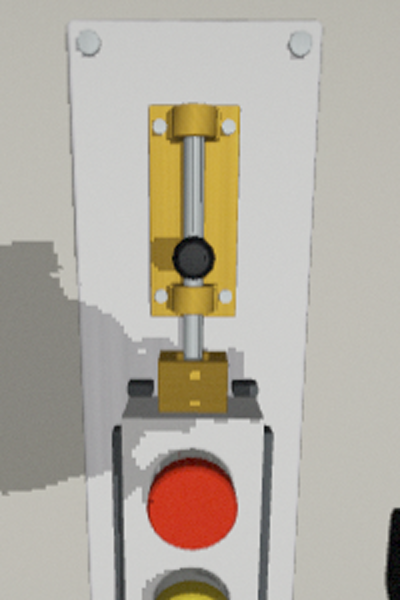

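w3: the knob moved to about (326,128) and the pin is in the keeper. The apparent travel is only ~32 mm, so I'll check the geometry and press again before trusting it.

Run:
```python
from h import *
def ld(k): return {a:np.array(v) for a,v in np.load(k).items()}
c2,c3=ld('w2c.npz'),ld('w3c.npz')
i2,i3=cv2.imread('pics/w2.png'),cv2.imread('pics/w3.png')
for c,im in ((c2,i2),(c3,i3)):
    u=330 if c is c2 else 327
    print('guides/y36',plane(c,[(u,61),(u,149)],36)[:,1].round(1))
    g=cv2.cvtColor(im,cv2.COLOR_BGR2HSV)
    r0=40 if c is c2 else 90
    for uu in (u-1,u,u+1): print(g[r0:r0+60,uu,2].tolist())
    # plate edges
    print('pin tip z26',plane(c,(u,164),26).round(1))
P=deep(c3); print('depth col knob',[(v,P[v,326].round(0).tolist()[1:]) for v in range(108,160,3)])
P=deep(c2); print([(v,P[v,330].round(0).tolist()[1:]) for v in range(62,110,3)])
```

```text
guides/y36 [302.7 232. ]
[193, 194, 193, 191, 193, 193, 195, 193, 193, 194, 193, 167, 189, 198, 197, 200, 199, 197, 195, 196, 196, 199, 201, 200, 199, 202, 193, 126, 177, 128, 19, 31, 51, 65, 65, 65, 66, 64, 66, 64, 61, 64, 64, 69, 63, 65, 63, 63, 53, 33, 15, 27, 27, 8, 129, 181, 195, 195, 197, 196]
[186, 189, 188, 189, 186, 189, 188, 187, 187, 188, 187, 163, 190, 194, 196, 199, 198, 197, 196, 196, 195, 196, 197, 199, 199, 198, 187, 123, 140, 96, 24, 35, 59, 59, 65, 64, 61, 64, 66, 66, 64, 64, 69, 65, 64, 64, 64, 68, 52, 39, 15, 18, 20, 23, 122, 175, 188, 189, 187, 185]
[178, 177, 177, 178, 179, 179, 179, 178, 177, 177, 178, 155, 187, 193, 190, 193, 196, 196, 198, 197, 197, 193, 193, 195, 194, 194, 185, 124, 157, 115, 27, 22, 52, 64, 66, 63, 63, 66, 63, 66, 66, 70, 67, 62, 66, 69, 64, 63, 46, 26, 20, 19, 15, 14, 142, 175, 174, 174, 173, 173]
pin tip z26 [[453.5 217.4  26. ]]
guides/y36 [302.8 232.3]
[142, 145, 146, 143, 143, 142, 143, 142, 144, 143, 144, 142, 143, 143, 140, 143, 141, 143, 144, 141, 141, 138, 139, 139, 141, 142, 169, 164, 50, 18, 22, 43, 60, 65, 63, 64, 67, 64, 64, 64
[... 735 characters left out ...]
 31.0]), (114, [262.0, 31.0]), (117, [259.0, 29.0]), (120, [258.0, 80.0]), (123, [256.0, 83.0]), (126, [254.0, 82.0]), (129, [251.0, 82.0]), (132, [249.0, 83.0]), (135, [247.0, 82.0]), (138, [245.0, 83.0]), (141, [239.0, 29.0]), (144, [237.0, 36.0]), (147, [234.0, 36.0]), (150, [231.0, 35.0]), (153, [229.0, 37.0]), (156, [226.0, 36.0]), (159, [223.0, 30.0])]
[(62, [302.0, 35.0]), (65, [300.0, 35.0]), (68, [298.0, 30.0]), (71, [290.0, 82.0]), (74, [288.0, 81.0]), (77, [286.0, 82.0]), (80, [284.0, 82.0]), (83, [282.0, 82.0]), (86, [280.0, 82.0]), (89, [278.0, 81.0]), (92, [277.0, 76.0]), (95, [277.0, 30.0]), (98, [274.0, 31.0]), (101, [272.0, 31.0]), (104, [270.0, 30.0]), (107, [267.0, 30.0])]
```

Run:
```python
from h import *
q=quat(tool([np.cos(.004),np.sin(.004),0],[0,0,-1]))
bot.move_gripper(0,40)
bot.move_to([451.5,285,130],q)
bot.servo_line([451.5,285,80]); bot.dwell(.2)
print(bot.read_state()['ft_force'])
for y in (274,271,270,269,268,267,266,265,264,263):
    bot.servo_line([451.5,y,80],speed=40,until_force=40); bot.dwell(.15)
    s=bot.read_state();print(y,s['ee_pos'].round(2),s['ft_force'].round(1))
    if abs(s['ft_force'][1])>25: break
print(s['clock'])
```

```text
[ 0.39235558  0.29421509 -0.55366722]
274 [451.54 274.06  80.03] [-0.5  0.1  0.7]
271 [451.49 271.02  80.  ] [ 0.1 -0.2  0.6]
270 [451.52 270.27  80.06] [-0.8  5.2 -0.6]
269 [451.5  270.02  80.13] [-0.2 12.8 -3. ]
268 [451.52 269.75  80.18] [-0.  19.2 -4.9]
267 [451.5  269.52  80.23] [-0.8 27.4 -6.2]
13.15
```

Run:
```python
from h import *
q=quat(tool([np.cos(.004),np.sin(.004),0],[0,0,-1])); x=451.5
S=bot.servo_line
def st(m): s=bot.read_state(); print(m,s['ee_pos'].round(2),s['ft_force'].round(1),round(s['clock'],2))
def press(y0,d):
    """creep in direction d from y0 until the force stays above 12 N"""
    for k in range(12):
        y0+=d; S([x,y0,80],speed=60); bot.dwell(.04); f=np.mean([bot.read_state()['ft_force'][1] for _ in range(3)])
        if abs(f)>12: break
    st('pressed')
S([x,285,80]); S([x,285,125],speed=250); S([x,222,125],speed=250); S([x,222,80],speed=250)
print(S([x,262,80],speed=60,until_force=18)); st('a')
press(bot.read_state()['ee_pos'][1],1.)
y=bot.read_state()['ee_pos'][1]
S([x,y-5,80]); S([x,y-5,125],speed=250); S([x,y+50,125],speed=250); S([x,y+50,80],speed=250)
print(S([x,274,80],speed=60,until_force=18)); st('b')
press(bot.read_state()['ee_pos'][1],-1.)
```

```text
False
a [451.31 261.99  79.82] [ 1.  -0.1 -0.1] 15.3
pressed [451.51 268.94  79.95] [ -0.8 -12.5   3. ] 17.63
False
b [451.35 273.93  79.8 ] [ 0.3 -0.1  0.1] 19.82
pressed [451.52 269.99  80.12] [-0.6 12.3 -3.5] 21.27
```

The full range measures about 36 mm between the two hard stops (the bolt started ~4 mm in), so it is now home. Next I'll look at the camera head from close by.

Run:
```python
from h import *
S=bot.servo_line
S([451.5,280,80]); S([451.5,280,140],speed=250)
hz=np.array([-.5736,-.005,.819]);hz/=np.linalg.norm(hz)
L=np.array([728.,-157,120])
bot.move_to(L+hz*190,quat(tool([1,.004,0],-hz))); bot.dwell(.15)
c=cam('wrist'); cv2.imwrite('pics/h1.png',c['image']); print(bot.read_state()['clock'])
np.savez('h1c.npz',R=c['R'],t=c['t'],f=c['f'],cx=c['cx'],cy=c['cy'],k1=c['k1'],depth=c['depth'])
P=deep(c); o,n,k,sd,m=ringfit(c,P,L+[0,3,0],rad=40); print(o.round(1),n.round(4),k,sd)
print('tilt',np.degrees(np.arccos(n[2])),'az',np.degrees(np.arctan2(n[1],n[0])),proj(c,[L,L+[0,3,0]]).round(1))
cn,_=cv2.findContours(m.astype(np.uint8),cv2.RETR_EXTERNAL,cv2.CHAIN_APPROX_NONE)
cc=max(cn,key=len); print('ell',cv2.fitEllipse(cc))
```

```text
23.8917
[ 729.7 -157.   121.1] [-0.5735 -0.0042  0.8192] 2652 0.7939600875065262
tilt 34.99821296941264 az -179.57878059097936 [[325.  185.1]
 [325.  182.1]]
ell ((327.0308532714844, 184.90283203125), (65.47469329833984, 66.29674530029297), 83.49954223632812)
```

View pics/h1.png

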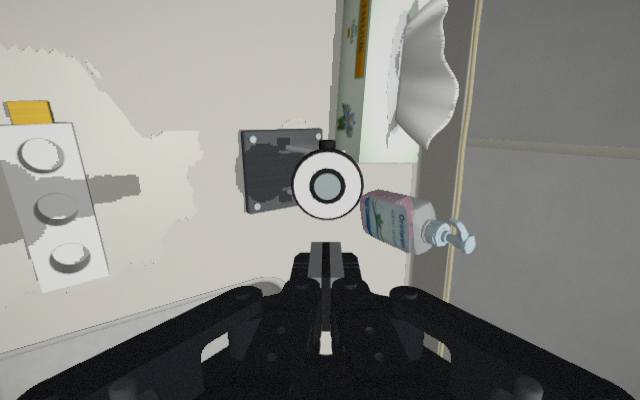

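h1 shows the ring light centred at (327,185). The plane fit gives 35.0° tilt pointing at the robot, with the lens at about (729.5,−157,120.5). Now the pot.

Run:
```python
from h import *
S=bot.servo_line
def ld(k): return {a:np.array(v) for a,v in np.load(k).items()}
h1=ld('h1c.npz');n=np.array([-.5735,-.0042,.8192]);o=np.array([729.7,-157,121.1])
d=(rays(h1,(327.03,184.9))@h1['R'].T)[0]; L=h1['t']+d*((o-h1['t'])@n)/(d@n); print('ring centre',L)
w3=ld('w3c.npz'); far=plane(w3,(325.7,273.5),74)[0]; print('far edge',far); y=far[1]+18.8; x=far[0]; print('pot',x,y)
q=quat(tool([np.cos(.004),np.sin(.004),0],[0,0,-1]))
bot.move_to([x,y,150],q); bot.move_gripper(62,40)
bot.dwell(.1); c=cam('wrist'); cv2.imwrite('pics/g0.png',c['image'])
a=caps(c)['red'];print(a,plane(c,a[0],74))
print(S([x,y,74],speed=80,until_force=12))
bot.move_gripper(20,45)
s=bot.read_state();print(s['ee_pos'],s['grip_width'],s['ft_force'],s['clock'])
```

```text
ring centre [ 729.67799126 -156.76795094  121.08578197]
far edge [452.0568619 132.94783    74.       ]
pot 452.0568619027151 151.74782999620658
(array([324.54301721, 221.40096038]), [296, 194, 58, 56, 2499]) [[451.78504745 151.65988337  74.        ]]
False
[452.28404431 151.85591478  74.58000595] 35.889282199087894 [-2.16096124 -1.08354004  5.46475084] 27.4917
```

Run:
```python
from h import *
S=bot.servo_line
s=bot.read_state();p=s['ee_pos'];D=p[2]-20
S([p[0],p[1],165],speed=100)
hz=np.array([-.5735,-.0042,.8192]);hz/=np.linalg.norm(hz);L=np.array([729.6,-157,120.7])
q=quat(tool([1,.004,0],-hz))
bot.move_to(L+hz*(100+D+60),q)
S(L+hz*(100+D),speed=60); bot.dwell(.3)
s=bot.read_state();print(D,s['ee_pos'],s['grip_width'],s['clock'],s['qvel'].round(4))
F=L+hz*100
A=np.zeros((400,800,3),np.uint8)
for i,nm in enumerate(('top','side','wrist')):
    c=cam(nm); cv2.imwrite(f'pics/f_{nm}.png',c['image'])
    u=proj(c,[F,F+hz*54,L]); print(nm,u.round(1).tolist())
    cu,cv=u[0].astype(int); x0=min(max(cu-65,0),510);y0=min(max(cv-65,0),270)
    if i<2: A[:,i*400:i*400+400]=cv2.resize(c['image'][y0:y0+130,x0:x0+130],(400,400),interpolation=2);print(x0,y0)
cv2.imwrite('pics/fc.png',A)
print(bot.read_state()['clock'])
```

```text
54.580005948334474 [ 640.92141163 -157.66720603  247.50996782] 35.5863902655491 31.3833 [-0.      0.0025 -0.0003 -0.0008 -0.0004  0.0017]
top [[435.6, 156.4], [441.2, 165.1], [426.7, 142.6]]
370 91
side [[432.7, 160.5], [436.5, 145.6], [426.4, 184.5]]
367 95
wrist [[324.7, 233.3], [324.5, 278.9], [324.8, 192.6]]
31.5333
```

View pics/fc.png

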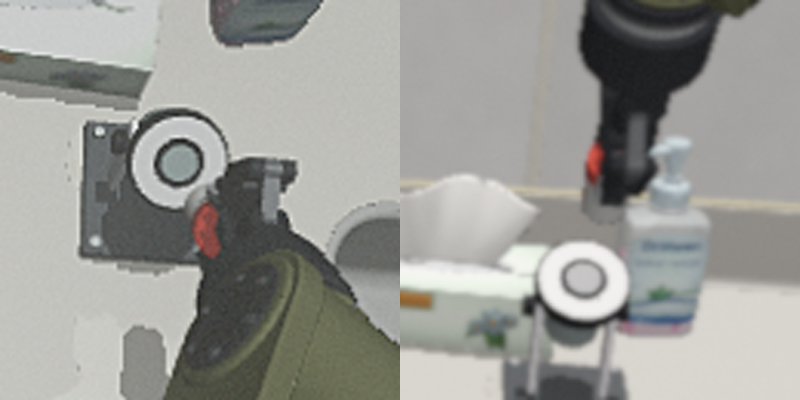

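View pics/f_wrist.png

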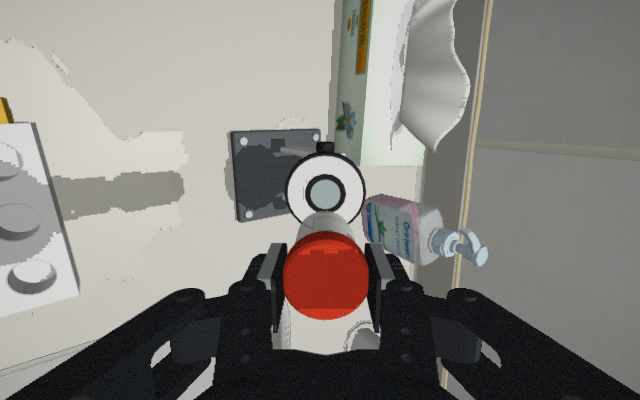

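fc and f_wrist show the pot held cap up, its body pointing at the lens. The wrist view has the cap top centred at about (326,279) against an expected (324.5,279). Final numeric check of pot pose, bolt and other pots.

Run:
```python
from h import *
hz=np.array([-.5735,-.0042,.8192]);hz/=np.linalg.norm(hz);L=np.array([729.6,-157,120.7])
c=cam('wrist');P=deep(c);h=cv2.cvtColor(c['image'],cv2.COLOR_BGR2HSV)
m=((h[...,0]<8)|(h[...,0]>172))&(h[...,1]>150)&(P[...,2]>150);m[:, :270]=0;m[:,380:]=0
X=P[m]; a=(X-L)@hz; T=X[a>np.percentile(a,70)-5]
for _ in range(4):
    o=T.mean(0);n=np.linalg.svd(T-o,full_matrices=False)[2][2];n*=np.sign(n@hz);r=(T-o)@n;T=T[abs(r)<max(1.2,2*r.std())]
d=T-L; lat=d-np.outer(d@hz,hz)
e1=np.cross([0,1,0],hz);e2=np.cross(hz,e1)
(A,B),rad=cv2.minEnclosingCircle(np.c_[lat@e1,lat@e2].astype(np.float32))
print('cap top along axis',np.median(d@hz),'(want 154) angle',np.degrees(np.arccos(n@hz)),'centre off axis',A,B,'r',rad,len(T))
t=cam('top');Q=deep(t)
kv=Q[245:275,200:240].reshape(-1,3);kv=kv[kv[:,2]>70];print('knob',kv.mean(0).round(1),len(kv)); print(caps(t,(285,250,345,280)))
for u,v in ((275,264),(302,267),(329,268)):print(Q[v,u].round(1),t['image'][v,u])
print(bot.read_state()['clock'])
```

```text
cap top along axis 154.775777406082 (want 154) angle 0.8721162473095235 centre off axis 0.37345966696739197 -0.587501049041748 r 18.657594680786133 5145
knob [445.1 233.  154. ] 53
{}
[452.7 152.5  19.5] [204 206 202]
[447.3  89.1  74.6] [131 204 202]
[449.6  32.   76.9] [185 138 100]
31.6333
```

Run:
```python
from h import *
t=cam('top');Q=deep(t)
k=Q[245:275,195:250].reshape(-1,3);k=k[(k[:,2]>74)&(k[:,2]<88)];print('knob',np.median(k,0).round(1),len(k))
bot.dwell(.3);print(bot.read_state()['clock'],bot.read_state()['grip_width'])
bot.finish_job()
```

```text
knob [450.5 248.3  81. ] 48
31.9833 36.16873423445173
the job is handed in; nothing more can be done
```

The bolt is fully home, and the job was handed in at 32.0 s with the red-capped pot held still in front of the inspection camera.

- **Bolt:** My first push seemed to stop short, with about 32 mm of travel in the images. I drew the bolt back to its other stop and pushed it home again before touching the pot. The two stops lie about 36 mm apart, so it is home; it had simply started about 4 mm in. Just before hand-in, the top view showed the knob at y = 248. The wrist camera had put it at 252, and the top camera reads about 4 mm low elsewhere too.
- **Pot:** In the last wrist view, the cap top was 154.8 mm from the lens along its axis, where 154 puts the base at 100 mm. It was about 0.7 mm off centre and 0.9° from square.
- **Others:** The last views showed the blue and yellow pots still in the rack and the red hole empty.

Two checks disagreed or failed:
- **Grip width:** The gripper read 36 mm on a 37.6 mm cap, but the pot held firm.
- **Knob check:** My first knob check after placing the pot gave nonsense because of stray depth pixels, so I repeated it with those filtered out.

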